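# Unlatch the hold-down arm over the disk drive and keep it raised

### The arm

A 6-joint arm with a two-finger parallel gripper is mounted at the origin on a cart in front of the work surface, level with it; the furniture and walls round the work are solid. World frame = base frame: x ahead of the robot, y to its left, z up, the work surface at z = 0. Lengths are in mm, angles in rad, forces in N, time in s.
With the tool pointing down it reaches from about 300 to 775 mm from the base axis. Payload 14.6 kg.
Tool frame: the origin (TCP) lies between the finger pads; the fingertips stand 19 mm ahead of it and the grasp point (between the pads) is the TCP; z points along the fingers, y is the line along which they close (so a half turn about z gives the same grasp; the last joint's range is limited). The gripper opens to 94 mm and grips with 3 to 60 N. Pads are 16 mm wide; open, the fingers measure 119 mm over their backs; the gripper's body (75 mm by 177 mm) begins 78 mm behind the grasp point.
Start: joints at [-1.275, 0.3, 1.521, -0, 1.321, -0.067], TCP at [195.184, -514.191, 224.446] pointing down, gripper open.
Joint ranges: [-3.03, 3.03], [-0.79, 2.21], [0.23, 2.52], [-1.04, 4.18], [0, 3.07], [-2.55, 2.55]. Speed limits (rad/s): [2.22, 2.22, 2.57, 3.14, 3.14, 3.14].

### API

Orientations are given as [roll, pitch, yaw] about the fixed x, y, z axes, in that order (R = Rz(yaw) Ry(pitch) Rx(roll)).
In Python, from cell import monitor, imaging, job, find_in, trace gives the robot as it stands. The module is installed in compiled form; this text tells all that it offers.
- The arm moves only by the tool arm_command, never from a script. Its argument "steps" is a list of rows, each a list of 5 numbers: the opening, from 0 (shut) to 1 (fully open), then the shift along the tool's x, y, z in mm, then the turn about the tool's z in degrees. In form: [[gripper, dx, dy, dz, turn], ...]. A call has 1 to 20 rows; each row is the pose to reach, as a shift and turn from the pose commanded when the call began, along the tool's axes at that moment; what a row does not reach only later rows make up. A row lasts 1/8 s, in which the tool goes at most 62.5 mm and 10.7 degrees, less where a joint would pass 70% of its speed; a pose out of reach is approached as far as the arm can. A call with a gripper value outside its range is refused whole. The fingers move at their own pace and stop on an object; "force" is the grip in N (left out, the last holds). Time passes only in rows, so rows that repeat a pose let the fingers close. It gives the time, the measured TCP pose, the force, the opening and the grip force at its end, in the units of the state.
- monitor.read_state(): the state, without advancing time (a new reading comes with each control period).
- imaging.camera(name): name is "scene" or "side" or "wrist"; returns a dict with "img" (480x640x3 uint8, red, green, blue), "mtx" (3x3 intrinsics, pixels), "D" ([k1, k2, p1, p2, k3] as OpenCV has them; the pictures are not rectified), "view" (4x4, takes a point from world to camera coordinates). Camera axes: x right, y down, z forward; pixel columns grow to the right and rows downward; lengths in mm; the calibration is good to about 2 mm. A picture is of the moment at which its call begins. There is no depth.
- job.sign_off(): hands the job in; it is judged then, once.
Trained networks look in a picture, given as the dict that the camera call returned (one of the last four; its "shot" number tells which), for a name from the list of things; names that differ only in an ending like _2 or _b are one class to them, and where a whole thing is asked for, a point or a joint stands for the part that bears it (a point fixed in the world has none). Each returns a list of dicts, best first, with "p" (0 to 1); they miss things now and then, are a little off and sometimes report something else, mostly with a low value. They report only what shows in the picture. A call takes as long as a camera call.
- find_in(picture, target): "rect" ([centre column, centre row, width, height] in pixels, round what is visible of it).
- trace(picture, target): "region" (480x640 bool, what is visible of it) and "rect" ([centre column, centre row, width, height] in pixels, round what is visible of it).
The state is a dict: "clock": time; "joints": joint angles; "qd": joint speeds; "effort": joint torques, N m; "eef_pos": TCP position; "eef_rot": TCP orientation; "wrist_force": force on the tool from outside, world axes, zero at the start; "moment": the same for the moment, N m; "finger_gap": finger opening in mm; "finger_force": force on a finger pad.
Only numpy, scipy, OpenCV 4.12 (cv2) and the standard library are available. Lean on these libraries where they do the work, as an engineer would, in place of code of your own. Each camera call takes 0.05 s, during which the arm holds its last target. There are 200 camera calls.

### The job

Two hold-down fixtures stand on the bench; one of them clamps a disk drive, the other a fan. On the one with the disk drive, pull the latch grip sideways against its spring until the latch lets go of the ball, then lift the arm's end off the ball by at least 8 cm and finish still holding it up there, steady, so that a colleague can take the drive out. Leave the drive lying where it is and leave the other fixture shut.

Things in the scene. Friction and masses are not known exactly. Their poses are not given: they have to be found in the camera images.
- fixture_a: Hold-down fixture with the disk drive, fixed, place and yaw vary. Base plate 250x120x12 mm. Origin: centre of its underside on the bench; x runs along the arm from the ball (-x, robot side) to the hinge, y left, z up. 22 mm steel ball centred at x -100, z 42 mm. The arm, 22 mm wide, pivots at x +88, z 42 mm about y, over the drive, and ends in a 44x44 mm head on the ball.
- fixture_a_latch (a joint): Slide of the forked latch under the head, m: 0 = home, prongs under the ball, arm locked; grows as the grip is pulled to the fixture's +y (left); ball free from about 0.016, stop at 0.022. The spring pulls it home with 5 N at 0, 8.5 N at the stop, so keep it pulled until the head has risen some 15 mm; after that it may close.
- fixture_a_tongue (a joint): Hinge of the arm, rad: 0 = down on the ball, grows as the ball end swings up (to 1.1). At 0.45 the arm's end has risen about 80 mm. Nothing holds the arm up: it falls when let go. Lifting takes about 2 N at the grip.
- fixture_a_grip (a point): Grip point on the latch's upright black plate, 16 mm below its top, 32 mm above the head's top. Plate 9 mm thick (fixture y: close on it this way), 22 mm wide (x). Arm down, latch home: at x -100, y +33, z 94 mm in fixture_a. It moves with latch and arm: 188 mm before and 52 mm above the hinge axis, so 0.5 rad moves it 48 mm to +x and 84 mm up; it may pivot between flat pads.
- fixture_a_head (a point): Top centre of the coupler head at the arm's end; at x -100, y 0, z 61.5 mm in the fixture's frame when the arm is down.
- drive_center (a point): Centre of the disk drive, a flat silver 2.5 inch drive 70 x 100 x 11 mm that lies loose in the nest of fixture_a, under the arm, its long side along the arm.
- fixture_b: The other hold-down fixture, of the same make and size as fixture_a, with a square-ish black cooling fan in its nest; origin and axes as for fixture_a. Leave it shut.
- fixture_b_tongue (a joint): Hinge of the other fixture's arm, rad; 0 = down. Must stay down.
- fixture_b_latch (a joint): Latch slide of the other fixture, m; 0 = home.

How it is judged (in metres and radians):
On the way, in this order (a step that is already met when the one before it is completed fails the run):
1. the latch over the drive is pulled clear of the ball while the arm is still down (value of joint fixture_a_latch above 0.015 m and value of joint fixture_a_tongue below 0.08 rad), for 0.1 s.
2. the arm's end is lifted well off the ball (value of joint fixture_a_tongue above 0.41 rad), for 0.2 s.
At the end, for the whole second after the job is handed in: The arm over the drive stands at 0.41 rad or more (its end at least 73 mm up), still to 0.1 rad/s, with the fingers on it; the drive is within 12 mm of where it lay; the other fixture is shut (arm within 0.05 rad, latch within 4 mm of home) (value of joint fixture_a_tongue above 0.41 rad and velocity of joint fixture_a_tongue between -0.1 and 0.1 rad/s and contact force between the fingers and fixture_a above 0.5 N and distance of drive_center from where it was at the start of the episode below 0.012 m and value of joint fixture_b_tongue below 0.05 rad and value of joint fixture_b_latch below 0.004 m); the arm keeps its last pose, push and grip.
It fails at once if the other fixture's arm is opened or its latch pulled (value of joint fixture_b_tongue above 0.1 rad or value of joint fixture_b_latch above 0.01 m).
It fails at once if the drive is pushed out of its nest (distance of drive_center from where it was at the start of the episode above 0.02 m).
It also fails if it takes over 32 s, if anything falls off the work surface, if the arm or the gripper's body presses on something with over 40 N, if the wrist force passes 120 N, or if a joint passes its speed limit or range.

## Working session

There is one attempt and no reset: what is moved stays moved. The work goes in short steps, Python scripts to look and compute and a tool call to move; the robot and the scene stay as the last step left them, time stands still between calls to the robot, and variables do not carry over. Pictures are saved under pics/ and viewed, at most 10 in all, crops included, and the job is handed in when it is done.

Besides the shell and the picture viewer there is one more tool, called by a JSON object that holds its "name" and its "arguments". arm_command: Moves the arm, as the interface text tells. Its arguments: {"type":"object","properties":{"steps":{"type":"array","items":{"type":"array","items":{"type":"number"}}},"force":{"type":"number"}},"required":["steps"]}

```bash
mkdir -p pics
python3 - <<'E'
from cell import monitor, imaging, find_in, trace
import cv2, numpy as np
s=monitor.read_state(); print(s['clock'],s['eef_pos'],s['eef_rot'],s['finger_gap'])
ims=[]
for n in ['scene','side']:
    p=imaging.camera(n); ims.append(p['img'])
    print(n,p['mtx'].tolist(),np.round(p['D'],3),np.round(p['view'],3).tolist())
    for t in ['fixture_a','fixture_a_grip','fixture_a_latch','fixture_a_head','drive_center','fixture_a_tongue']:
        print(t,[(round(d['p'],2),np.round(d['rect']).tolist()) for d in find_in(p,t)][:4])
    cv2.imwrite(f'pics/{n}0.png',p['img'][:,:,::-1])
E
```

```text
0.0 [ 195.11309242 -513.96961951  223.87493159] [-3.14039985e+00 -5.18280161e-05  3.62799519e-01] 93.74000639688495
scene [[562.1391363012305, 0.0, 325.1944276832456], [0.0, 562.1391363012305, 236.28109192445487], [0.0, 0.0, 1.0]] [-0.002  0.     0.     0.     0.   ] [[-0.81, -0.587, 0.003, 498.7], [-0.353, 0.484, -0.801, 321.972], [0.468, -0.649, -0.599, 929.097], [0.0, 0.0, 0.0, 1.0]]
fixture_a [(0.83, [271.0, 314.0, 120.0, 100.0]), (0.7, [382.0, 245.0, 115.0, 56.0])]
fixture_a_grip [(0.92, [292.0, 324.0, 15.0, 38.0]), (0.57, [278.0, 306.0, 83.0, 72.0])]
fixture_a_latch []
fixture_a_head [(0.96, [277.0, 308.0, 86.0, 72.0])]
drive_center [(0.57, [267.0, 314.0, 42.0, 39.0])]
fixture_a_tongue [(0.9, [279.0, 306.0, 84.0, 74.0])]
side [[516.5958687828485, 0.0, 315.62411671333786], [0.0, 516.5958687828485, 243.4543336418484], [0.0, 0.0, 1.0]] [-0.054  0.     0.     0.     0.   ] [[0.999, 0.038, -0.01, -646.967], [0.016, -0.627, -0.779, 36.121], [-0.036, 0.778, -0.627, 953.142], [0.0, 0.0, 0.0, 1.0]]
fixture_a [(0.81, [271.0, 344.0, 176.0, 101.0]), (0.64, [322.0, 204.0, 138.0, 95.0]), (0.49, [318.0, 190.0, 115.0, 55.0])]
fixture_a_grip [(0.57, [275.0, 173.0, 14.0, 28.0])]
fixture_a_latch [(0.53, [277.0, 172.0, 14.0, 25.0])]
fixture_a_head [(0.96, [318.0, 191.0, 117.0, 55.0])]
drive_center [(0.75, [314.0, 218.0, 57.0, 27.0])]
fixture_a_tongue [(0.56, [315.0, 190.0, 113.0, 50.0]), (0.56, [322.0, 206.0, 137.0, 89.0])]
```

View pics/scene0.png

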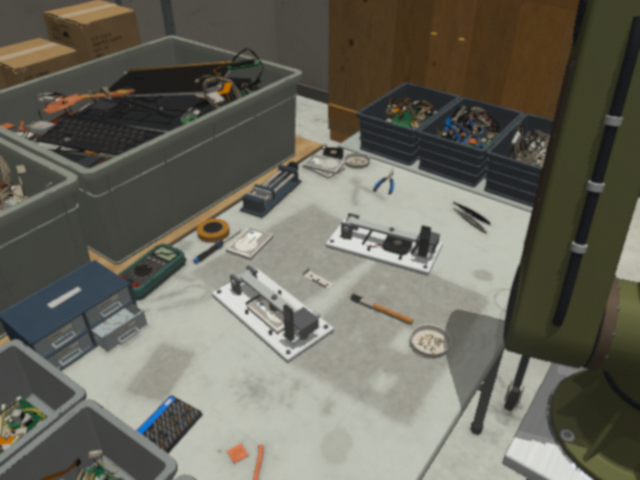

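View pics/side0.png

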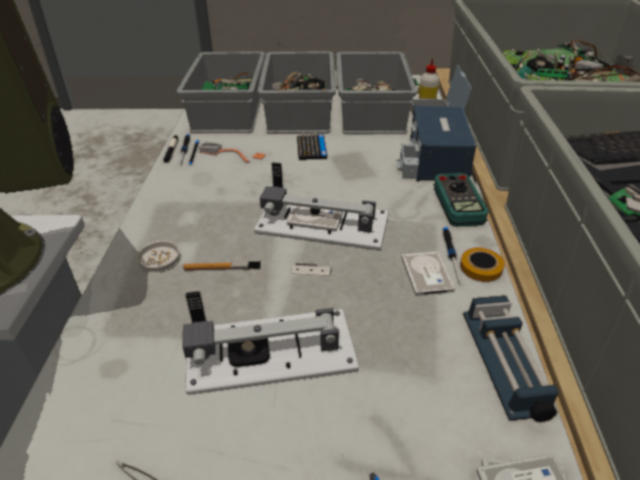

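Scene: the silver drive sits in the fixture at about (271,314). In the side view it is the far one at about (322,206). The fan fixture is at (385,245) in scene and (270,345) in side. Next I enlarge the drive fixture to get its plate corners.

Run:
```python
import cv2, numpy as np
a=cv2.imread('pics/scene0.png')[255:365,205:340]; b=cv2.imread('pics/side0.png')[155:255,245:395]
a=cv2.resize(a,None,fx=5,fy=5,interpolation=cv2.INTER_CUBIC)[:, :]
b=cv2.resize(b,None,fx=5,fy=5,interpolation=cv2.INTER_CUBIC)
cv2.imwrite('pics/ca.png',a);cv2.imwrite('pics/cb.png',b)
```

```text
(no output)
```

View pics/ca.png

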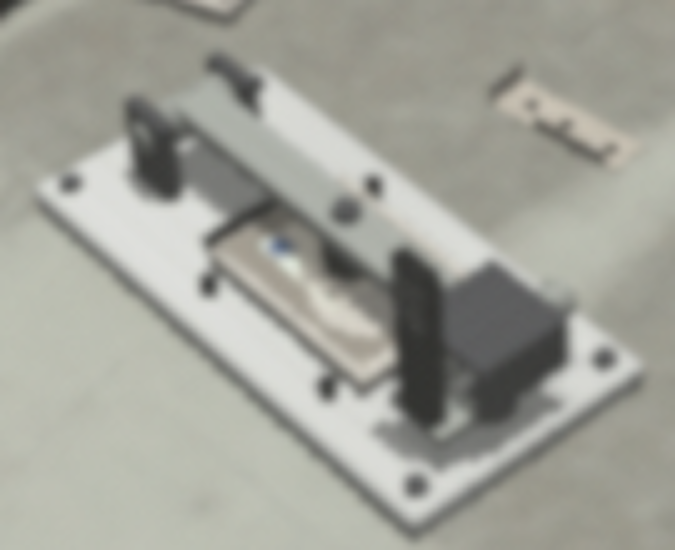

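View pics/cb.png

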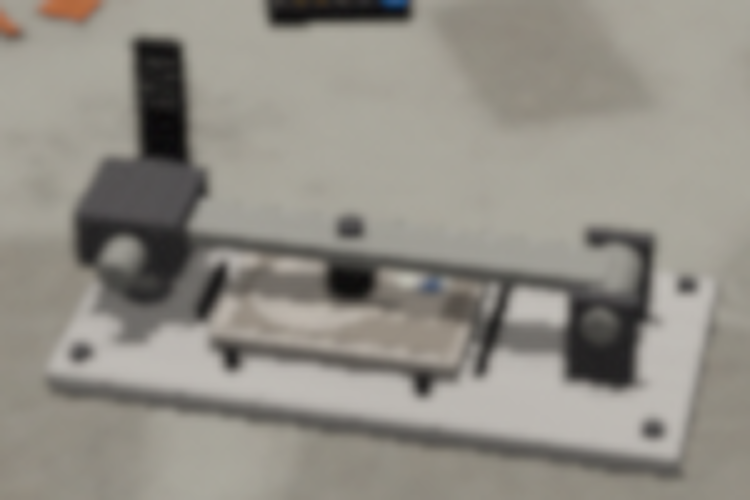

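Scene crop: plate corners at (38,190), (413,525), (643,370) and (268,68), with the grip plate top at (418,252). Side crop: corners at (48,375), (680,455) and (717,280), with the grip top at (158,40).

```bash
cat > fit.py <<'E'
from cell import monitor, imaging
import cv2, numpy as np
from scipy.optimize import least_squares
def proj(p,X):
    X=np.asarray(X,float); V=p['view']
    return cv2.projectPoints(X,cv2.Rodrigues(V[:3,:3])[0],V[:3,3],p['mtx'],np.array(p['D'],float))[0][:,0]
def world(q,P):
    c,s=np.cos(q[2]),np.sin(q[2]); P=np.asarray(P,float)
    return np.c_[q[0]+c*P[:,0]-s*P[:,1], q[1]+s*P[:,0]+c*P[:,1], P[:,2]]
E
python3 - <<'E'
from fit import *
ps={n:imaging.camera(n) for n in['scene','side']}
M=dict(hp=(125,60,12),bp=(-125,60,12),bm=(-125,-60,12),hm=(125,-60,12),g=(-100,33,110))
obs={'scene':dict(hp=(38,190),bp=(413,525),bm=(643,370),hm=(268,68),g=(418,252)),
 'side':dict(bm=(48,375),hm=(680,455),hp=(717,280),g=(158,40))}
off={'scene':(205,255),'side':(245,155)}
def res(q):
    r=[]
    for n in obs:
        k=list(obs[n]); uv=np.array([obs[n][i] for i in k])/5-.4+off[n]
        r.append(proj(ps[n],world(q,[M[i] for i in k]))-uv)
    return np.vstack(r).ravel()
for y0 in(-1,0,1):
    f=least_squares(res,[500,0,y0]); print(f.cost,f.x)
    print(np.round(f.fun.reshape(-1,2),1).tolist())
q=f.x; print(world(q,[(-100,33,94),(-100,0,61.5)]))
E
```

```text
10.112334570068736 [ 6.54726891e+02  1.35689597e+02 -1.98184298e-01]
[[-1.2, -1.2], [-0.2, -0.4], [1.1, -1.5], [-1.5, -1.6], [-0.6, 1.7], [-1.8, -0.9], [-0.5, 1.1], [0.3, -0.3], [-0.5, -0.1]]
10.112334570056873 [ 6.54726892e+02  1.35689597e+02 -1.98184276e-01]
[[-1.2, -1.2], [-0.2, -0.4], [1.1, -1.5], [-1.5, -1.6], [-0.6, 1.7], [-1.8, -0.9], [-0.5, 1.1], [0.3, -0.3], [-0.5, -0.1]]
10.112334570055193 [ 6.54726892e+02  1.35689597e+02 -1.98184264e-01]
[[-1.2, -1.2], [-0.2, -0.4], [1.1, -1.5], [-1.5, -1.6], [-0.6, 1.7], [-1.8, -0.9], [-0.5, 1.1], [0.3, -0.3], [-0.5, -0.1]]
[[563.18167476 187.73259095  94.        ]
 [556.68432251 155.37854308  61.5       ]]
```

Fit is within about 1.5 px. The grip is at (563,188,94) and the fixture yaw is −0.198. I'll move above it.

{"name": "arm_command", "arguments": {"steps": [[1,593,-525,20,32],[1,593,-525,20,32],[1,593,-525,20,32],[1,593,-525,20,32],[1,593,-525,20,32],[1,593,-525,20,32],[1,593,-525,20,32],[1,593,-525,20,32],[1,593,-525,20,32],[1,593,-525,20,32],[1,593,-525,20,32],[1,593,-525,20,32],[1,593,-525,20,32],[1,593,-525,20,32],[1,593,-525,20,32],[1,593,-525,20,32],[1,593,-525,20,32]]}}

```text
clock: 2.92
eef_pos: [563.2, 186.3, 204.9]
eef_rot: [-3.141, -0.001, -0.197]
wrist_force: [-0.4, 1.4, 1.0]
finger_gap: 94.4
finger_force: 0.0
```

Run:
```python
from fit import *
from cell import find_in
s=monitor.read_state(); print(s['clock'],s['eef_pos'],s['eef_rot'],s['joints'],s['wrist_force'])
p=imaging.camera('wrist')
q=[654.73,135.69,-.198]
P=[(-100+a,33+b,110) for a in(-11,11) for b in(-4.5,4.5)]+[(-100+a,b,61.5) for a in(-22,22) for b in(-22,22)]
uv=proj(p,world(q,P)); print(np.round(uv))
for t in['fixture_a_grip','fixture_a_head']: print(t,[(d['p'],np.round(d['rect'])) for d in find_in(p,t)][:2])
im=p['img'][:,:,::-1].copy()
for u in uv: cv2.circle(im,tuple(int(v) for v in u),2,(0,0,255),-1)
cv2.imwrite('pics/w1.png',im)
```

```text
2.925 [563.23785654 186.26831451 204.91008372] [-3.14133486e+00 -5.37465650e-04 -1.96846574e-01] [ 2.57655032e-01  4.11345207e-01  1.41684752e+00 -4.47976547e-06
  1.31280384e+00  2.02529900e+00] [-0.3971934   1.36812289  1.04109746]
[[327. 269.]
 [313. 269.]
 [328. 236.]
 [313. 236.]
 [393. 261.]
 [335. 261.]
 [396. 204.]
 [336. 204.]]
fixture_a_grip [(0.65, array([323., 237.,  23.,  62.]))]
fixture_a_head [(0.61, array([364., 134., 103., 266.]))]
```

View pics/w1.png

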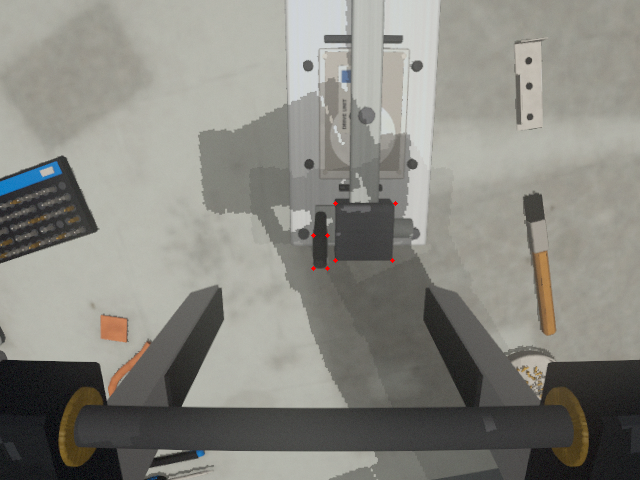

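The projected head and grip corners lie on the picture (grip plate at 320,237 and head at 364,232), and the silver drive is underneath. I'll descend and close.

{"name": "arm_command", "arguments": {"steps": [[0.6,0,-1.5,40,0],[0.6,0,-1.5,80,0],[0.6,0,-1.5,110,0],[0.6,0,-1.5,110,0],[0.6,0,-1.5,110,0],[0,0,-1.5,110,0],[0,0,-1.5,110,0],[0,0,-1.5,110,0],[0,0,-1.5,110,0],[0,0,-1.5,110,0],[0,0,-1.5,110,0],[0,0,-1.5,110,0],[0,0,-1.5,110,0]], "force": 30}}

```text
clock: 4.7
eef_pos: [563.6, 188.6, 94.5]
eef_rot: [-3.142, -0.0, -0.196]
wrist_force: [-0.3, 0.9, -0.3]
finger_gap: 8.9
finger_force: 30.0
```

Gripped on 9 mm, so I'll pull the latch.

{"name": "arm_command", "arguments": {"steps": [[0,0,-4,0,0],[0,0,-8,0,0],[0,0,-12,0,0],[0,0,-16,0,0],[0,0,-19,0,0],[0,0,-20,0,0],[0,0,-20,0,0],[0,0,-20,0,0],[0,0,-20,0,0]]}}

```text
clock: 5.82
eef_pos: [567.3, 207.5, 94.4]
eef_rot: [3.14, 0.001, -0.196]
wrist_force: [-3.1, -7.8, 2.7]
finger_gap: 8.9
finger_force: 30.0
```

The TCP moved 19.3 mm and the force is about 8 N, so the latch is open. Next I lift along the arc to about 0.54 rad.

{"name": "arm_command", "arguments": {"steps": [[0,2,0,-7.5,0],[0,5,0,-15,0],[0,7.5,0,-22,0],[0,10.5,0,-29,0],[0,14,0,-36,0],[0,18,0,-43,0],[0,22,0,-50,0],[0,26,0,-56.5,0],[0,30,0,-63,0],[0,35,0,-69,0],[0,39,0,-74,0],[0,43,0,-78,0],[0,47,0,-82.5,0],[0,51,0,-86.5,0],[0,53.5,0,-89,0],[0,53.5,0,-89,0],[0,53.5,0,-89,0],[0,53.5,0,-89,0],[0,53.5,0,-89,0],[0,53.5,0,-89,0]]}}

```text
clock: 8.32
eef_pos: [619.2, 197.0, 182.7]
eef_rot: [3.139, 0.003, -0.196]
wrist_force: [-4.5, -7.7, -0.8]
finger_gap: 8.9
finger_force: 30.0
```

Run:
```python
from fit import *
s=monitor.read_state(); print(s['clock'],s['eef_pos'],s['wrist_force'],s['finger_gap'],s['finger_force'])
im=[imaging.camera(n)['img'][:,:,::-1] for n in('scene','side')]
a=cv2.resize(im[0][190:370,205:445],None,fx=1.6,fy=1.6);b=cv2.resize(im[1][100:280,235:475],None,fx=1.6,fy=1.6)
cv2.imwrite('pics/l.png',np.hstack([a,b]))
```

```text
8.325 [619.24104253 196.97725233 182.69670413] [-4.50678637 -7.71414393 -0.76667426] 8.905367235145865 29.999772012233734
```

View pics/l.png

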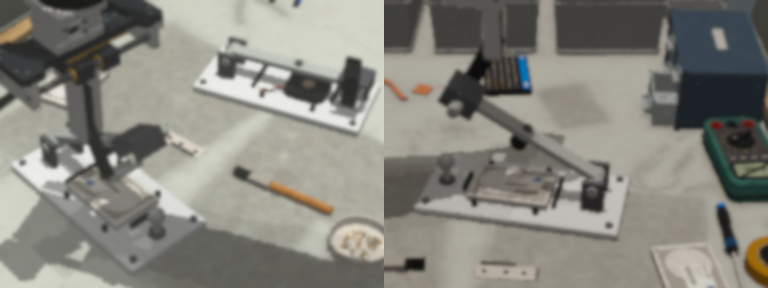

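The arm stands raised at about 0.53 rad in the fingers, with the ball free at (447,170). The drive is in its nest at (515,185), and the fan fixture is shut.

```bash
python3 -c "
from cell import job
print(job.sign_off())"
```

```text
the job is handed in; nothing more can be done
None
```

I unlatched the drive fixture, lifted its arm to about 0.53 rad (end roughly 9 cm up, from the tool's travel) and handed in with the gripper still holding it; in the last pictures the drive lay in its nest and the fan fixture was shut, but the hand-in returned no verdict.

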